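# Dry-lay carved ornaments on an arched crest board

## Task

Dry-lay the carved ornaments on the arched crest board ready for gluing: the round rosette where the chalk lines cross with the small turned boss centred on top of it, one leaf scroll on each side of the rosette (broad leaf end towards the rosette, curled end turned up towards the arch, so each scroll fits only one side), and the scallop shell between the rosette and the top of the arch with its hinge towards the rosette. Centre the scrolls and the shell on their chalk ticks, square to the board, everything lying flat and let go. Leave the slipstone, gouge and plane where they are.

Things in the scene. Friction and masses are not known exactly. Their poses are not given: they have to be found in the camera images.
- board: dark arched board, fixed on a black mat; 300 mm along y, foot edge at x = -80 mm, ends 140 mm high, arch to x = +120 mm; face 18 mm above the bench, 3 mm bead round the edge. Origin: bench height under the crossing of its chalk lines; x from foot to arch, away from the robot (yaw within 0.5 rad), y left. Ticks for the ornaments' middles: y = +87 and -87 mm (scrolls), x = +75 mm (shell)
- rosette: round carved rosette of pale wood with petals, 60 mm across, straight rim 11 mm high, flat raised seat 34 mm across in the middle, top of the seat 18 mm above its underside. Origin: centre of the underside, z up. About 35 g
- boss: small turned button of pale wood with a domed top, 30 mm across, 19 mm high, straight sides for the lower 11 mm. Origin: centre of the flat underside, z up. About 12 g
- scroll_left: carved pale-wood leaf scroll for the left (+y) half, mirror image of scroll_right; 85 x 40 mm, 14 high, 22 g. Origin: underside, mid-length, in the stem. Broad round scalloped leaf end at -y (to 42 mm), round curled end at +y (to 43 mm), offset to +x (edge at +22 mm). Stem has straight sides 18 mm apart in x, 12 mm either side of the origin: grasp across x. Laid right, its yaw equals the board's
- scroll_right: carved pale-wood leaf scroll for the right (-y) half, mirror image of scroll_left; 85 x 40 mm, 14 high, 22 g. Origin: underside, mid-length, in the stem. Broad round scalloped leaf end at +y (to 42 mm), round curled end at -y (to 43 mm), offset to +x (edge at +22 mm). Stem has straight sides 18 mm apart in x, 12 mm either side of the origin: grasp across x. Laid right, its yaw equals the board's
- shell: carved pale-wood scallop shell, 48 mm wide (y), 48 mm long (x), 12 mm thick, ribs on top to 15 mm, 25 g. Origin: centre of the underside; x points from the narrow square hinge (x = -24 mm) to the round fanned edge (+24 mm). Straight sides 48 mm apart in y, 24 mm long about the origin: grasp across y. Laid right, its yaw equals the board's
- slipstone: bystander: grey sharpening slipstone lying flat on the bench, 48 x 100 x 12 mm (x, y, z), one rounded long edge. Origin: centre of the underside. Loose
- gouge: bystander: carver's gouge lying on the bench behind the board, 250 mm long along its y, octagonal dark handle about 26 mm thick, steel blade to +y. Origin: bench height, at the blade end of the handle. Loose
- plane: bystander: small wooden thumb plane standing on the bench behind the board, body 42 x 122 x 30 mm (x, y, z), steel iron and wedge standing out to about 60 mm high. Origin: centre of the underside. Loose
Mind the look-alikes: they are no part of the job. What is shaped like the scroll_right but blue or red is not meant. What is shaped like the rosette but red is not meant.

How it is judged (in metres and radians):
At the end, for the whole second after the job is handed in: Rosette within 12 mm (each board axis) of the chalk crossing, both scrolls and the shell of their ticks; these three within 0.25 rad of square and right way round; all on the board's face (4 mm), boss on the rosette within 8 mm of its centre; all five flat (0.12 rad) and at rest (x of rosette in the frame of board between -0.012 and 0.012 m and y of rosette in the frame of board between -0.012 and 0.012 m and z of rosette in the frame of board between 0.014 and 0.022 m and x of scroll_left in the frame of board between -0.012 and 0.012 m and y of scroll_left in the frame of board between 0.075 and 0.099 m and z of scroll_left in the frame of board between 0.014 and 0.022 m and angle between the x axis of each of scroll_left, scroll_right, shell and the x axis of board, either way round below 0.25 rad and y of board in the frame of scroll_left below -0.03 m and x of scroll_right in the frame of board between -0.012 and 0.012 m and y of scroll_right in the frame of board between -0.099 and -0.075 m and z of scroll_right in the frame of board between 0.014 and 0.022 m and y of board in the frame of scroll_right above 0.03 m and x of shell in the frame of board between 0.063 and 0.087 m and y of shell in the frame of board between -0.012 and 0.012 m and z of shell in the frame of board between 0.014 and 0.022 m and x of board in the frame of shell below -0.03 m and horizontal distance between boss and rosette below 0.008 m and z of boss in the frame of board between 0.032 and 0.04 m and angle between each of rosette, boss, scroll_left, scroll_right, shell's own z axis and vertical below 0.12 rad and linear speed of each of rosette, boss, scroll_left, scroll_right, shell below 0.02 m/s and angular speed of each of rosette, boss, scroll_left, scroll_right, shell below 0.2 rad/s); the robot touches nothing.
It fails at once if the slipstone is moved more than 20 mm (distance of slipstone from where it was at the start of the episode above 0.02 m).
It fails at once if the gouge is moved more than 20 mm (distance of gouge from where it was at the start of the episode above 0.02 m).
It fails at once if the plane is moved more than 20 mm (distance of plane from where it was at the start of the episode above 0.02 m).
It also fails if it takes over 120 s, if anything falls off the work surface, if the arm or the gripper's body presses on something with over 40 N, if the wrist force passes 120 N, or if a joint passes its speed limit or range.

## Robot

A 7-joint arm with a two-finger parallel gripper is mounted at the origin on the work surface. World frame = base frame: x ahead of the robot, y to its left, z up, the work surface at z = 0. Lengths are in mm, angles in rad, forces in N, time in s.
With the tool pointing down it reaches from about 425 to 1025 mm from the base axis. Payload 9.4 kg.
Tool frame: the origin (TCP) lies at the very end of the fingers, on their centre line; the grasp point (between the pads) lies 19 mm behind it; z points along the fingers, y is the line along which they close (so a half turn about z gives the same grasp; the last joint's range is limited). The gripper opens to 85 mm and grips with 20 to 120 N. Pads are 22 mm wide; open, the fingers measure 114 mm over their backs; the gripper's body (76 mm by 85 mm) begins 54 mm behind the grasp point. The pads swing forward as they close: fully open they stand 13 mm farther back than shut.
Start: joints at [1.222, 0.599, -0.003, 1.599, 0.002, 0.943, -0.08], TCP at [194.628, -698.387, 231.275] pointing down, gripper open.
Joint ranges: [-2.57, 2.57], [-0.35, 1.97], [-1.29, 1.29], [0.11, 2.56], [-1.05, 4.19], [0.11, 1.86], [-2.63, 2.63]. Speed limits (rad/s): [2.22, 2.22, 3.01, 3.01, 3.14, 3.14, 3.14].

## Interface

Orientations are given as a 3x3 rotation matrix whose columns are the frame's x, y, z axes.
In Python, from cell import arm gives the robot as it stands. The module is installed in compiled form; this text tells all that it offers.
- The arm moves only by the shell command python3 -m handwheel 'ROWS' [OPENING] [FORCE]. ROWS is JSON, a list of rows, each a list of 4 numbers: the shift along the tool's x, y, z in mm, then the turn about the tool's z in degrees. In form: [[tx, ty, tz, spin], ...]. A call has 1 to 12 rows; each row is the pose to reach, as a shift and turn from the pose commanded when the call began, along the tool's axes at that moment; what a row does not reach only later rows make up. A row lasts 1/10 s, in which the tool goes at most 50 mm and 8.59 degrees, less where a joint would pass 70% of its speed; a pose out of reach is approached as far as the arm can. A call with a gripper value outside its range is refused whole. OPENING is the opening, from -1 (shut) to 1 (fully open), set as the call begins (- or left out, the last holds). The fingers move at their own pace and stop on an object; FORCE is the grip in N (left out, the last holds). Time passes only in rows, so rows that repeat a pose let the fingers close. It gives the time, the measured TCP pose, the force, the opening and the grip force at its end, in the units of the state.
- arm.sense(): the state, without advancing time (a new reading comes with each control period).
- arm.grab_frame(name): name is "scene" or "top" or "wrist"; returns the picture (384x512x3 uint8, blue, green, red); there is no depth.
- arm.camera_info(name): a dict with "intrinsics" (3x3 intrinsics, pixels), "rvec" (rotation vector, rad) and "tvec" (3), from world to camera coordinates, as OpenCV has them. Camera axes: x right, y down, z forward; pixel columns grow to the right and rows downward; lengths in mm; the calibration is good to about 2 mm. A picture is of the moment at which its call begins: read the wrist's pose just before it. camera_info takes no time and is no camera call; for the wrist camera it gives the pose at the moment of the call.
- arm.job_done(): hands the job in; it is judged then, once.
The state is a dict: "t": time; "joint_pos": joint angles; "dq": joint speeds; "effort": joint torques, N m; "position": TCP position; "tool_rot": TCP orientation; "force": force on the tool from outside, world axes, zero at the start; "moment": the same for the moment, N m; "grip_width": finger opening in mm; "grasp_force": force on a finger pad.
Only numpy, scipy, OpenCV 4.12 (cv2) and the standard library are available. Lean on these libraries where they do the work, as an engineer would, in place of code of your own. Each camera call takes 0.05 s, during which the arm holds its last target. There are 200 camera calls.

## Working session

There is one attempt and no reset: what is moved stays moved. The work goes in short steps, Python scripts to look and compute and a shell command to move; the robot and the scene stay as the last step left them, time stands still between calls to the robot, and variables do not carry over. Pictures are saved under pics/ and viewed, at most 15 in all, crops included, and the job is handed in when it is done.

```bash
mkdir -p pics; python3 - <<'E'
from cell import arm
import cv2
for n in ("top","scene"):
    im=arm.grab_frame(n); cv2.imwrite(f"pics/{n}_raw.png",im)
    cv2.imwrite(f"pics/{n}0.png",cv2.resize(im,(800,600),interpolation=cv2.INTER_CUBIC))
    print(arm.camera_info(n))
s=arm.sense(); print(s)
E
```

```text
{'intrinsics': array([[366.37333703,   0.        , 266.10781494],
       [  0.        , 366.37333703, 191.47922351],
       [  0.        ,   0.        ,   1.        ]]), 'rvec': array([ 2.14002831, -2.09477216,  0.16630233]), 'tvec': array([  5.92506917, 497.90305949, 908.5038072 ])}
{'intrinsics': array([[371.73456084,   0.        , 259.22067863],
       [  0.        , 371.73456084, 190.64033131],
       [  0.        ,   0.        ,   1.        ]]), 'rvec': array([ 0.91240946,  2.45952717, -1.08520137]), 'tvec': array([ 383.49945096, -184.22394857, 1367.52336806])}
{'t': 0.1, 'joint_pos': array([ 1.22230942,  0.60003459, -0.00252445,  1.60005154,  0.00176747,
        0.94290962, -0.07982139]), 'dq': array([ 2.69804763e-05, -7.67541799e-05,  4.15958787e-04, -2.65493554e-03,
       -1.14710708e-03, -5.27866353e-04, -1.58180408e-03]), 'effort': array([ 5.47268035e-03, -7.77985311e+01,  1.57006066e+00, -2.58621168e+01,
        1.26790526e-02,  5.51425590e-03, -3.15272288e-06]), 'position': array([ 194.49890589, -697.98238156,  230.5106002 ]), 'tool_rot': array([[ 9.63292074e-01,  2.68455108e-01, -4.85688020e-04],
       [ 2.68455522e-01, -9.63291184e-01,  1.31398429e-03],
       [-1.15113195e-04, -1.39613628e-03, -9.99999019e-01]]), 'force': array([ 0.10146143, -0.28468498, -0.47629292]), 'moment': array([-0.03416261,  0.00606707,  0.04836894]), 'grasp_force': 0.0, 'grip_width': 84.98663217821719}
```

View pics/top0.png

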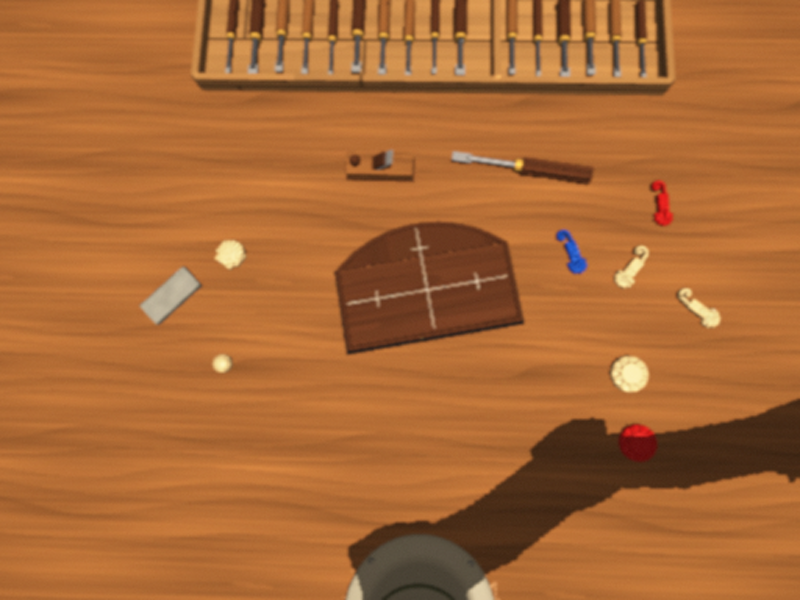

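View pics/scene0.png

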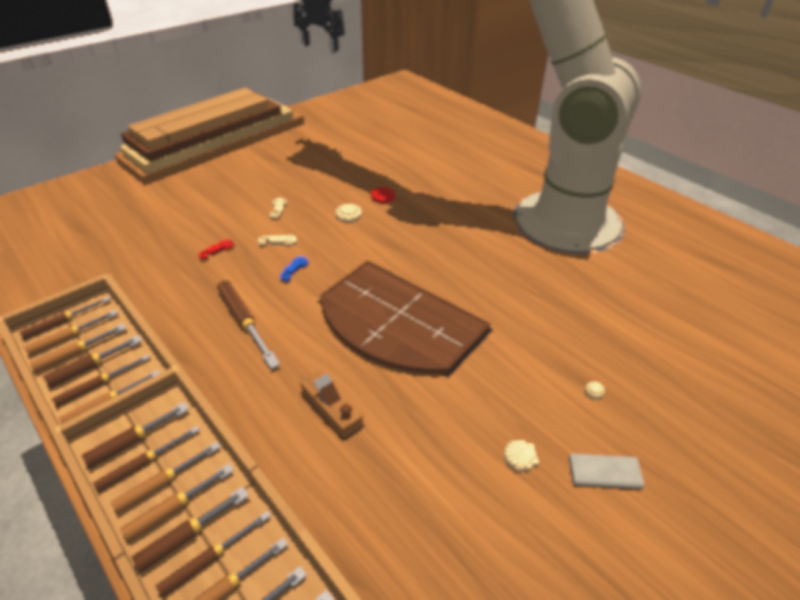

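The top view (800 px scale) shows:
- the board, with the chalk crossing at (428,290)
- the shell at (230,254), boss at (222,363) and pale rosette at (630,374)
- pale scrolls at (632,266) and (699,307)
- look-alikes: blue scroll (571,252), red scroll (662,203) and red rosette (638,442), all excluded by colour

Next I'll measure these and enlarge the right-hand group and the shell.

```bash
cat > h.py <<'E'
import numpy as np, cv2
from cell import arm
def ray(ci,uv,z):
    R,_=cv2.Rodrigues(np.array(ci["rvec"],float)); t=np.array(ci["tvec"],float).ravel()
    K=np.array(ci["intrinsics"]); uv=np.atleast_2d(np.array(uv,float))
    d=(np.linalg.inv(K)@np.c_[uv,np.ones(len(uv))].T); d=(R.T@d).T; c=-R.T@t
    return (c+d*((z-c[2])/d[:,2])[:,None])[:,:2]
def pix(ci,P):
    return cv2.projectPoints(np.array(P,float).reshape(-1,1,3),np.array(ci["rvec"]),np.array(ci["tvec"]),np.array(ci["intrinsics"]),None)[0].reshape(-1,2)
def pale(im):
    h=cv2.cvtColor(im,cv2.COLOR_BGR2HSV)
    return cv2.inRange(h,(15,25,140),(40,140,255))
def blobs(m,amin=60):
    n,l,st,c=cv2.connectedComponentsWithStats(m)
    return [(st[i],c[i],l==i) for i in range(1,n) if st[i,4]>=amin]
E
python3 - <<'E'
from h import *
im=cv2.imread("pics/top_raw.png"); ci=arm.camera_info("top")
m=pale(im)
for st,c,l in blobs(m,40): print(st,c.round(1),ray(ci,c,10).round(0))
a=cv2.resize(im[110:260,340:480],None,fx=4,fy=4,interpolation=cv2.INTER_CUBIC)
b=cv2.resize(im[150:250,115:165],None,fx=4,fy=4,interpolation=cv2.INTER_CUBIC)
o=np.zeros((600,770,3),np.uint8);o[:600,:560]=a;o[:400,565:765]=b
cv2.imwrite("pics/crop1.png",o)
b=cv2.inRange(cv2.cvtColor(im[125:235,200:350],cv2.COLOR_BGR2HSV),(0,0,120),(180,110,255))
# chalk in board
k=np.array([[428,290],[418,229],[434,328],[347,303],[508,276],[348,353],[523,323]])*0.64
print(ray(ci,k,18).round(1))
E
```

```text
[138 154  19  18 263] [147.1 162.1] [[580. 347.]]
[393 157  22  27 264] [404.  171.4] [[ 566. -354.]]
[ 90 171  37  36 605] [108.2 188.5] [[504. 448.]]
[434 184  27  26 280] [447.8 197.6] [[ 497. -467.]]
[136 227  12  11 110] [141.7 232.1] [[387. 346.]]
[391 228  24  23 446] [402.6 239. ] [[ 385. -343.]]
[221 368  11  16 113] [226.6 377.4] [[ 34. 104.]]
[299 369  18  15 170] [307.6 378. ] [[ 39. -96.]]
[[ 518.9   -3.4]
 [ 627.5   16.3]
 [ 453.5  -14.8]
 [ 493.6  135.1]
 [ 546.1 -140.4]
 [ 408.   129.5]
 [ 465.1 -165.3]]
```

View pics/crop1.png

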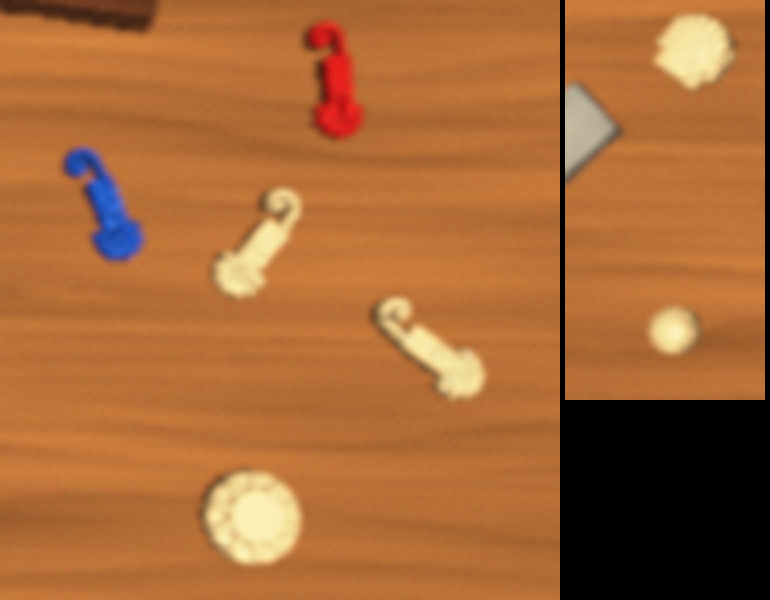

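Scroll candidates, in crop pixels: A (257,243) and B (430,345) are pale, the others are blue or red.
- Facing from leaf to curl, A's hook turns to its left hand, so A is scroll_right.
- B's hook turns to its right hand, so B is scroll_left.

I'll use the wrist camera to refine these.

```bash
cat >> h.py <<'E'
def go(x,y,z,yaw=None):
    "shift from present tool pose to world x,y,z with tool-x heading yaw (deg)"
    s=arm.sense(); R=s["tool_rot"]; d=R.T@(np.array([x,y,z])-s["position"])
    y0=np.degrees(np.arctan2(R[1,0],R[0,0])); sp=0 if yaw is None else -((yaw-y0+180)%360-180)
    print("rows:",d.round(1),"spin",round(sp,1),"| n>=",int(np.ceil(max(np.linalg.norm(d)/50,abs(sp)/8.59))), "t",round(s["t"],1),"pos",s["position"].round(1),"yaw",round(y0,1),"w",round(s["grip_width"],1))
def wrist(name):
    s=arm.sense(); ci=arm.camera_info("wrist"); im=arm.grab_frame("wrist"); cv2.imwrite(f"pics/{name}_raw.png",im)
    np.save(f"pics/{name}.npy",ci,allow_pickle=True)
    cv2.imwrite(f"pics/{name}.png",im); return im,ci
E
python3 -c "
from h import *
go(470,-400,330,0)"
```

```text
rows: [ 345.4 -213.2  -99.2] spin 15.6 | n>= 9 t 0.1 pos [ 194.5 -698.   230.5] yaw 15.6 w 85.0
```

```bash
python3 -m handwheel '[[345,-213,-99,16],[345,-213,-99,16],[345,-213,-99,16],[345,-213,-99,16],[345,-213,-99,16],[345,-213,-99,16],[345,-213,-99,16],[345,-213,-99,16],[345,-213,-99,16],[345,-213,-99,16],[345,-213,-99,16],[345,-213,-99,16]]' 1
python3 - <<'E'
from h import *
im,ci=wrist("w1")
m=pale(im)
for st,c,l in blobs(m,200): print(st,c.round(1),ray(ci,c,10).round(1))
go(470,-400,330,0)
E
```

```text
t: 1.3
position: [468.2, -402.1, 329.7]
tool_rot: [[1.0, -0.01, -0.001], [-0.01, -1.0, -0.0], [-0.001, 0.0, -1.0]]
force: [0.0, -0.2, -0.5]
grip_width: 85.5
grasp_force: 0.0
[280  85  51  51 972] [305.6 112.9] [[ 497.6 -467.5]]
[ 195  174   42   41 1361] [215.6 194.1] [[ 385.  -343.7]]
rows: [ 1.8 -2.1 -0.3] spin -0.6 | n>= 1 t 1.4 pos [ 468.2 -402.1  329.7] yaw -0.6 w 85.5
```

View pics/w1.png

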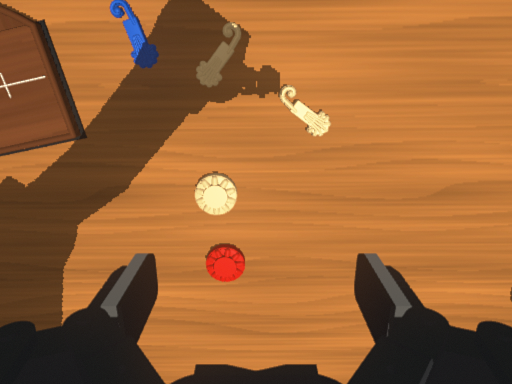

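The wrist view confirms the pale rosette at (216,194), the red one at (225,262), scroll_left at (305,113), and scroll_right in shadow at (217,55). I'll go to the pale rosette.

```bash
python3 -c "
from h import *
go(385,-344,40,0)"
```

```text
rows: [-83.4 -57.2 289.8] spin -0.6 | n>= 7 t 1.4 pos [ 468.2 -402.1  329.7] yaw -0.6 w 85.5
```

```bash
python3 -m handwheel '[[-83,-57,240,0],[-83,-57,240,0],[-83,-57,240,0],[-83,-57,240,0],[-83,-57,240,0],[-83,-57,240,0],[-83,-57,290,0],[-83,-57,290,0],[-83,-57,290,0],[-83,-57,290,0]]'; python3 -c "
from h import *
go(385,-344,0,0)"
```

```text
t: 2.35
position: [388.3, -344.3, 42.8]
tool_rot: [[1.0, -0.008, 0.003], [-0.008, -1.0, -0.002], [0.003, 0.002, -1.0]]
force: [-0.2, -0.9, 0.0]
grip_width: 85.1
grasp_force: 0.0
rows: [-3.4 -0.4 42.8] spin -0.5 | n>= 1 t 2.4 pos [ 388.3 -344.3   42.8] yaw -0.5 w 85.1
```

```bash
python3 -m handwheel '[[0,0,10,0],[0,0,20,0],[0,0,30,0],[0,0,35,0],[0,0,38,0],[0,0,38,0]]'; python3 -m handwheel '[[0,0,0,0],[0,0,0,0],[0,0,0,0],[0,0,0,0],[0,0,0,0],[0,0,0,0],[0,0,0,0]]' -1 30
```

```text
t: 2.95
position: [386.9, -342.8, 1.7]
tool_rot: [[1.0, -0.007, -0.001], [-0.007, -1.0, 0.001], [-0.001, -0.001, -1.0]]
force: [-0.4, -0.2, 0.1]
grip_width: 85.3
grasp_force: 0.0
t: 3.65
position: [387.3, -343.0, 2.8]
tool_rot: [[1.0, -0.007, 0.0], [-0.007, -1.0, -0.0], [0.0, 0.0, -1.0]]
force: [-1.2, 0.3, 6.3]
grip_width: 57.7
grasp_force: 31.3
```

```bash
python3 -m handwheel '[[0,0,-20,0],[0,0,-60,0],[0,0,-100,0],[0,0,-150,0],[0,0,-200,0],[0,0,-240,0],[0,0,-240,0],[0,0,-240,0]]'; python3 -c "
from h import *
go(500,0,250,0)"
```

```text
t: 4.45
position: [387.3, -343.0, 243.1]
tool_rot: [[1.0, -0.007, 0.002], [-0.007, -1.0, -0.001], [0.002, 0.001, -1.0]]
force: [-0.1, 1.0, -0.7]
grip_width: 57.6
grasp_force: 32.5
rows: [ 110.2 -343.8   -7.2] spin -0.4 | n>= 8 t 4.5 pos [ 387.3 -343.   243.1] yaw -0.4 w 57.6
```

```bash
python3 -m handwheel '[[110,-344,-7,0],[110,-344,-7,0],[110,-344,-7,0],[110,-344,-7,0],[110,-344,-7,0],[110,-344,-7,0],[110,-344,-7,0],[110,-344,-7,0],[110,-344,-7,0],[110,-344,-7,0],[110,-344,-7,0]]'
python3 - <<'E'
from h import *
im,ci=wrist("w2")
go(519,-3,60,10)
E
```

```text
t: 5.55
position: [498.9, -1.8, 248.6]
tool_rot: [[1.0, -0.01, -0.002], [-0.01, -1.0, -0.001], [-0.002, 0.001, -1.0]]
force: [-0.2, 0.1, 0.1]
grip_width: 57.4
grasp_force: 32.5
rows: [ 20.1   0.9 188.8] spin -10.6 | n>= 4 t 5.6 pos [499.1  -1.7 248.8] yaw -0.6 w 58.2
```

View pics/w2.png

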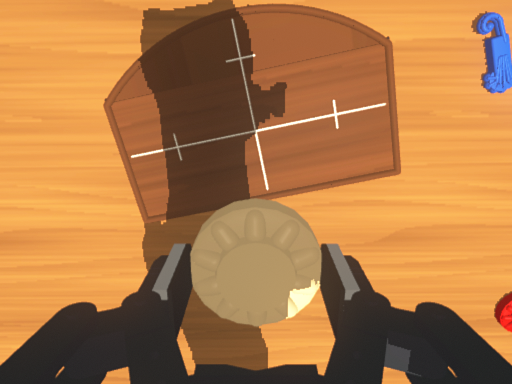

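Wrist view: the crossing is at (256,130), the ticks at (178,147), (336,114) and (241,58), and the rosette is held level with its centre at (256,263).

```bash
python3 - <<'E'
from h import *
ci=np.load("pics/w2.npy",allow_pickle=True).item()
p=ray(ci,[[256,130],[178,147],[336,114],[241,58],[132,157],[385,103],[233,19],[267,190]],18); print(p.round(1))
for a,b in((1,2),(4,5)): d=p[a]-p[b]; print(np.linalg.norm(d),np.degrees(np.arctan2(-d[0],d[1])))
d=p[6]-p[7];print(np.degrees(np.arctan2(d[1],d[0])),np.linalg.norm(p[3]-p[0]))
for z in (255,262,267):print(ray(ci,[256,263],z))
E
```

```text
[[ 520.4   -1.9]
 [ 502.5   84. ]
 [ 536.6  -87.3]
 [ 593.4   12.7]
 [ 491.7  135.8]
 [ 547.6 -138.3]
 [ 629.4   19.8]
 [ 451.7  -13.9]]
174.61184545419783 11.274882391089296
279.7511776370756 11.524004534164522
10.72648074184757 74.50893822978125
[[498.04616931  -1.20729714]]
[[502.21795469  -1.22910381]]
[[505.19780139  -1.24468   ]]
```

```bash
python3 -m handwheel '[[21,1,50,-6],[21,1,100,-11],[21,1,150,-11],[21,1,190,-11],[21,1,205,-11],[21,1,215,-11],[21,1,221,-11],[21,1,225,-11],[21,1,227,-11],[21,1,227,-11],[21,1,227,-11]]'; python3 -c "
from h import *
go(520,-2.5,21.5,11)"
```

```text
t: 6.7
position: [521.1, -0.9, 22.9]
tool_rot: [[0.983, 0.183, 0.001], [0.183, -0.983, 0.0], [0.001, 0.0, -1.0]]
force: [-0.1, 0.2, -1.0]
grip_width: 57.7
grasp_force: 32.5
rows: [-1.4  1.3  1.4] spin -0.4 | n>= 1 t 6.7 pos [521.1  -0.9  22.9] yaw 10.6 w 57.7
```

Down 1 mm more, release, and rise.

```bash
python3 -m handwheel '[[-1,1,1,0],[-1,1,1,0],[-1,1,1,0]]'; python3 -m handwheel '[[-1,1,0,0],[-1,1,0,0],[-1,1,0,0],[-1,1,0,0],[-1,1,-20,0],[-1,1,-60,0],[-1,1,-110,0],[-1,1,-160,0],[-1,1,-190,0],[-1,1,-190,0]]' 1; python3 -c "
from h import *
go(387,346,150,0)"
```

```text
t: 7.0
position: [519.9, -2.1, 21.4]
tool_rot: [[0.983, 0.183, 0.0], [0.183, -0.983, 0.0], [0.0, 0.0, -1.0]]
force: [0.4, 0.6, -0.6]
grip_width: 58.0
grasp_force: 32.5
t: 8.0
position: [521.1, -3.2, 215.5]
tool_rot: [[0.983, 0.183, 0.008], [0.183, -0.983, 0.0], [0.008, 0.001, -1.0]]
force: [-0.2, -0.0, -0.8]
grip_width: 85.4
grasp_force: 0.0
rows: [ -68.4 -368.    64.7] spin 10.6 | n>= 8 t 8.0 pos [521.1  -3.2 215.5] yaw 10.6 w 85.4
```

```bash
python3 -c "
from h import *
go(480,335,300,0)"; python3 -m handwheel '[[22,-340,-84,11],[22,-340,-84,11],[22,-340,-84,11],[22,-340,-84,11],[22,-340,-84,11],[22,-340,-84,11],[22,-340,-84,11],[22,-340,-84,11],[22,-340,-84,11],[22,-340,-84,11]]'
python3 - <<'E'
from h import *
im,ci=wrist("w3")
for st,c,l in blobs(pale(im),200): print(st,c.round(1),ray(ci,c,10).round(1))
go(387,346,60,0)
E
```

```text
rows: [  22.1 -340.   -84.6] spin 10.6 | n>= 8 t 8.0 pos [521.1  -3.2 215.5] yaw 10.6 w 85.4
t: 9.0
position: [478.4, 333.4, 294.1]
tool_rot: [[1.0, -0.009, -0.001], [-0.009, -1.0, -0.002], [-0.001, 0.002, -1.0]]
force: [0.3, -0.5, -0.2]
grip_width: 85.8
grasp_force: 0.0
[ 220   31   46   48 1469] [242.5  52.5] [[581.  347.9]]
[ 123   90   77   73 2588] [158. 126.] [[497.4 453.5]]
[235 196  23  24 418] [246.1 207.9] [[388.  346.9]]
rows: [-91.5 -12.5 234.4] spin -0.5 | n>= 6 t 9.1 pos [478.6 333.1 294.3] yaw -0.5 w 85.6
```

View pics/w3.png

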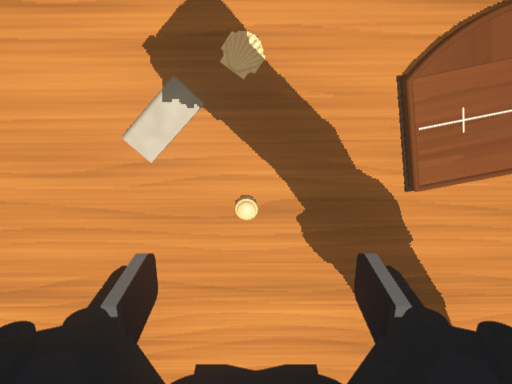

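The boss is at (246,208) and the shell at (242,52). I'll go to the boss and enlarge the shell at the same time.

```bash
python3 -m handwheel '[[-90,-13,50,0],[-90,-13,100,0],[-90,-13,150,0],[-90,-13,200,0],[-90,-13,240,0],[-90,-13,260,0],[-90,-13,275,0],[-90,-13,285,0],[-90,-13,289,0],[-90,-13,289,0],[-90,-13,289,0]]' 0.4; python3 - <<'E'
from h import *
go(388,346.5,5,0)
im=cv2.imread("pics/w3_raw.png")[20:85,205:280]
im=cv2.resize(im,None,fx=8,fy=8,interpolation=cv2.INTER_CUBIC)
cv2.imwrite("pics/shell.png",cv2.convertScaleAbs(im,alpha=1.5))
E
```

```text
t: 10.15
position: [389.2, 348.8, 7.3]
tool_rot: [[1.0, -0.008, 0.001], [-0.008, -1.0, 0.001], [0.001, -0.001, -1.0]]
force: [0.2, -0.0, -0.4]
grip_width: 60.0
grasp_force: 0.0
rows: [-1.1  2.3  2.3] spin -0.5 | n>= 1 t 10.2 pos [389.2 348.8   7.3] yaw -0.5 w 60.0
```

View pics/shell.png

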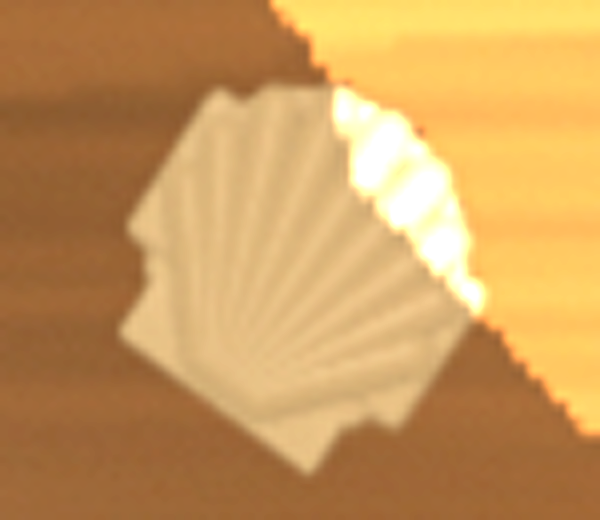

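Shell: the hinge is the lower-left edge and the fan points up-right, so yaw ≈ -35°. Now grasp the boss.

```bash
python3 -m handwheel '[[-1,2,1,0],[-1,2,1,0],[-1,2,1,0],[-1,2,1,0],[-1,2,1,0],[-1,2,1,0],[-1,2,1,0],[-1,2,1,0]]' -1 25;python3 -m handwheel '[[0,0,-20,0],[0,0,-60,0],[0,0,-100,0],[0,0,-150,0],[0,0,-200,0],[0,0,-240,0],[0,0,-240,0],[0,0,-240,0]]'; python3 -c "
from h import *
go(500,10,250,11)
ci=np.load('pics/w3.npy',allow_pickle=True).item()
q=np.array([[220,90],[130,225],[470,320],[400,430],[120,330],[310,470]])/8+[205,20]
p=ray(ci,q,10);print(p.round(1))
for a,b in((0,1),(2,3)): d=p[a]-p[b];print(np.degrees(np.arctan2(d[1],d[0])))
print(p[:4].mean(0))"
```

```text
t: 10.95
position: [387.6, 346.6, 6.1]
tool_rot: [[1.0, -0.008, 0.001], [-0.008, -1.0, 0.0], [0.001, -0.0, -1.0]]
force: [-0.8, -2.0, 8.1]
grip_width: 27.7
grasp_force: 24.0
t: 11.75
position: [387.6, 346.6, 246.4]
tool_rot: [[1.0, -0.008, 0.002], [-0.008, -1.0, 0.002], [0.002, -0.002, -1.0]]
force: [-1.1, -0.1, -1.0]
grip_width: 27.8
grasp_force: 24.8
rows: [114.9 335.8  -4. ] spin -11.4 | n>= 8 t 11.8 pos [387.6 346.6 246.4] yaw -0.4 w 27.8
[[603.5 358.9]
 [585.8 372.3]
 [572.6 323.4]
 [557.5 333.7]
 [571.6 374.3]
 [552.  347. ]]
-37.2530130870187
-34.26831506156978
[579.85949656 347.06959995]
```

```bash
python3 -m handwheel '[[115,346,-4,-11],[115,346,-4,-11],[115,346,-4,-11],[115,346,-4,-11],[115,346,-4,-11],[115,346,-4,-11],[115,346,-4,-11],[115,346,-4,-11],[115,346,-4,-11],[115,346,-4,-11]]'
python3 - <<'E'
from h import *
im,ci=wrist("w4")
print([(st,c.round(1)) for st,c,l in blobs(pale(im),200)])
go(520,-2,60,11)
E
```

```text
t: 12.75
position: [499.1, 0.2, 248.0]
tool_rot: [[0.983, 0.183, -0.003], [0.183, -0.983, 0.0], [-0.003, -0.001, -1.0]]
force: [0.1, 1.3, -0.4]
grip_width: 27.7
grasp_force: 24.8
[(array([ 146,   17,  170,  175, 2262], dtype=int32), array([256. , 127.6])), (array([ 225,  221,   62,   68, 3435], dtype=int32), array([255.5, 254.9]))]
rows: [ 20.4   6.9 188.2] spin -0.4 | n>= 4 t 12.8 pos [499.1   1.  248.3] yaw 10.6 w 27.6
```

View pics/w4.png

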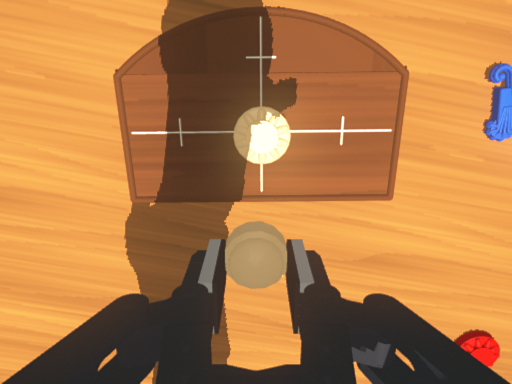

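The rosette sits on the crossing with its centre near (262,135.5), and the boss is held upright.

```bash
python3 - <<'E'
from h import *
ci=np.load("pics/w4.npy",allow_pickle=True).item()
print("ros",ray(ci,[262,135.5],29)); print("cross/ticks",ray(ci,[[261.5,131],[180.5,132],[342.5,130.5],[261,57]],18))
im=cv2.imread("pics/w4_raw.png");c=[(s,k) for s,k,l in blobs(pale(im),200)]
for z in (250,260): print("boss",z,ray(ci,[256,255],z))
go(520,-2,60,11)
E
```

```text
ros [[517.32440045  -2.14664969]]
cross/ticks [[520.16088483  -1.23498296]
 [502.9179743   84.68210614]
 [536.84418801 -87.1069913 ]
 [593.55031234  13.47251245]]
boss 250 [[499.78262926   1.06090364]]
boss 260 [[505.35713631   2.11318202]]
rows: [ 20.4   6.9 188.2] spin -0.4 | n>= 4 t 12.8 pos [499.1   1.  248.3] yaw 10.6 w 27.6
```

```bash
python3 -m handwheel '[[17,6,50,0],[17,6,100,0],[17,6,150,0],[17,6,175,0],[17,6,188,0],[17,6,188,0],[17,6,188,0],[17,6,188,0]]'; python3 -c "
from h import *
go(517,-2,43,11)"
```

```text
t: 13.6
position: [518.6, -2.6, 62.8]
tool_rot: [[0.983, 0.184, 0.003], [0.184, -0.983, 0.0], [0.003, 0.0, -1.0]]
force: [0.6, 0.9, 0.6]
grip_width: 27.8
grasp_force: 24.8
rows: [-1.5 -0.9 19.8] spin -0.4 | n>= 1 t 13.6 pos [518.6  -2.6  62.8] yaw 10.6 w 27.8
```

```bash
python3 -m handwheel '[[-1,-1,8,0],[-1,-1,14,0],[-1,-1,18,0],[-1,-1,19,0],[-1,-1,19,0],[-1,-1,19,0]]'; python3 -m handwheel '[[0,0,0,0],[0,0,0,0],[0,0,0,0],[0,0,-2,0],[0,0,-20,0],[0,0,-60,0],[0,0,-110,0],[0,0,-160,0],[0,0,-190,0],[0,0,-190,0],[0,0,-190,0]]' 0.4
python3 - <<'E'
from h import *
im,ci=wrist("w5")
cv2.imwrite("pics/w5c.png",cv2.resize(im[0:220,100:420],None,fx=2,fy=2))
go(497,-467,150,0)
E
```

```text
t: 14.2
position: [516.4, -2.2, 42.2]
tool_rot: [[0.983, 0.183, -0.0], [0.183, -0.983, -0.0], [-0.0, -0.0, -1.0]]
force: [-0.7, -0.7, 2.3]
grip_width: 27.9
grasp_force: 25.0
t: 15.3
position: [516.5, -2.2, 232.8]
tool_rot: [[0.983, 0.183, 0.002], [0.183, -0.983, 0.0], [0.002, 0.0, -1.0]]
force: [-0.2, 0.2, -0.7]
grip_width: 59.7
grasp_force: 0.0
rows: [-103.9  453.4   81.8] spin 10.6 | n>= 10 t 15.3 pos [516.   -2.2 231.8] yaw 10.6 w 59.6
```

View pics/w5c.png

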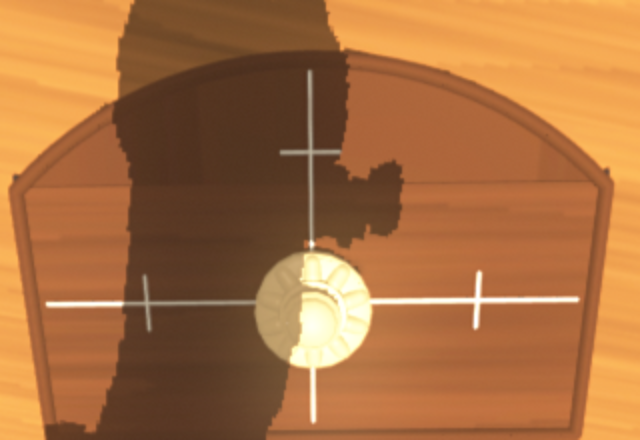

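The boss is on the rosette. I'll check its centring numerically and move to look at the scrolls.

```bash
python3 -c "
from h import *
ci=np.load('pics/w5.npy',allow_pickle=True).item()
print('ros',ray(ci,[256.5,155],29),'boss',ray(ci,[259,159],47))
go(500,-400,280,54)"; python3 -m handwheel '[[-90,387,-48,-9],[-90,387,-48,-18],[-90,387,-48,-27],[-90,387,-48,-36],[-90,387,-48,-43],[-90,387,-48,-43],[-90,387,-48,-43],[-90,387,-48,-43],[-90,387,-48,-43],[-90,387,-48,-43],[-90,387,-48,-43],[-90,387,-48,-43]]' 0.1
cat >> h.py <<'E'
def stem(P,rough):
    "P: mask points (world), rough: yaw guess of leaf->curl axis; returns origin guess and axis angle"
    a=np.radians(rough); c=P.mean(0)
    for _ in range(8):
        u=np.array([np.cos(a),np.sin(a)]); v=np.array([-u[1],u[0]]); s=(P-c)@u; w=(P-c)@v
        mid=(np.percentile(s,0.3)+np.percentile(s,99.7))/2; st=[];wm=[]
        for k in np.arange(-9,9,2.):
            q=w[(s>mid+k)&(s<mid+k+2)]
            if len(q): st.append(k+1);wm.append((q.min()+q.max())/2)
        g,b=np.polyfit(st,wm,1); a+=np.arctan(g); c=c+mid*u+b*v
    return c,np.degrees(a),s.max()-s.min(),(w.min(),w.max())
E
python3 - <<'E'
from h import *
im,ci=wrist("w6")
for st,c,l in blobs(pale(im),400):
    P=ray(ci,np.argwhere(l)[:,::-1],12); 
    print(st,c.round(1),ray(ci,c,10).round(1)); 
    for r in (54,-34): print(stem(P,r))
go(497,-467,60,54)
E
```

```text
ros [[517.43183766  -2.16484477]] boss [[517.9960638   -4.49821463]]
rows: [-88.8 388.1 -48.2] spin -43.4 | n>= 9 t 15.3 pos [516.   -2.2 231.8] yaw 10.6 w 59.6
t: 16.55
position: [499.6, -396.6, 279.4]
tool_rot: [[0.591, 0.806, -0.001], [0.806, -0.591, 0.002], [0.001, -0.002, -1.0]]
force: [-0.2, -0.2, -0.8]
grip_width: 46.9
grasp_force: 0.0
[274 155  30  63 998] [288.6 188.8] [[ 498.2 -466.3]]
(array([ 498.83876455, -463.35663503]), np.float64(52.46823116730829), np.float64(81.9011076622296), (np.float64(-17.141958319764548), np.float64(16.468723068302072)))
(array([ 498.83876455, -463.35663503]), np.float64(52.46823116734422), np.float64(81.90110766172145), (np.float64(-17.14195832174997), np.float64(16.468723069431732)))
rows: [-58.3  39.6 219.7] spin -0.3 | n>= 5 t 16.6 pos [ 499.7 -396.9  279.8] yaw 53.7 w 46.8
```

View pics/w6.png

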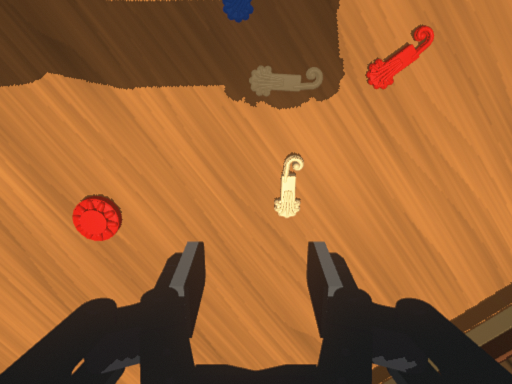

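scroll_left at (288,189): leaf down, curl up, hook to the right, which is its +x side as described. Shadowed scroll_right at (285,80) is its mirror image. I'll grasp scroll_left.

```bash
python3 - <<'E'
from h import *
go(499,-463.5,9,52.5)
im=cv2.imread("pics/w6_raw.png");ci=np.load("pics/w6.npy",allow_pickle=True).item()
h=cv2.cvtColor(im,cv2.COLOR_BGR2HSV); print(h[82,285],h[95,285],h[80,262])
m=np.zeros(im.shape[:2],np.uint8); m[55:102,240:335]=(h[55:102,240:335,1]<125)*255
for st,c,l in blobs(m,300): print(st,stem(ray(ci,np.argwhere(l)[:,::-1],12),-36))
E
```

```text
rows: [-54.3  39.2 270.7] spin 1.2 | n>= 6 t 16.6 pos [ 499.7 -396.9  279.8] yaw 53.7 w 46.8
[ 18 111 140] [ 14 172 101] [ 18 111 140]
[ 249   66   74   30 1282] (array([ 567.89644705, -357.5323774 ]), np.float64(-41.11598358733179), np.float64(82.23292949799259), (np.float64(-16.231930914623344), np.float64(18.796338129875487)))
```

```bash
python3 -m handwheel '[[-54,39,50,1],[-54,39,100,1],[-54,39,150,1],[-54,39,200,1],[-54,39,235,1],[-54,39,250,1],[-54,39,260,1],[-54,39,266,1],[-54,39,268,1],[-54,39,268,1],[-54,39,268,1]]'; python3 -c "
from h import *
go(499,-463.5,9,52.5)"
```

```text
t: 17.7
position: [499.1, -466.2, 13.8]
tool_rot: [[0.608, 0.794, 0.002], [0.794, -0.608, -0.001], [-0.0, 0.002, -1.0]]
force: [0.6, -0.2, -0.0]
grip_width: 46.8
grasp_force: 0.0
rows: [ 2.1 -1.7  4.8] spin 0.1 | n>= 1 t 17.7 pos [ 499.1 -466.2   13.8] yaw 52.6 w 46.8
```

```bash
python3 -m handwheel '[[1,-1,3,0],[1,-1,3,0],[1,-1,3,0],[1,-1,3,0],[1,-1,3,0],[1,-1,3,0],[1,-1,3,0],[1,-1,3,0]]' -1 25; python3 -m handwheel '[[0,0,-20,0],[0,0,-60,0],[0,0,-100,0],[0,0,-150,0],[0,0,-200,0],[0,0,-210,0],[0,0,-210,0]]'; python3 -c "
from h import *
go(490,60,220,101)"
```

```text
t: 18.5
position: [498.2, -464.2, 9.7]
tool_rot: [[0.608, 0.794, 0.0], [0.794, -0.608, 0.0], [0.0, 0.0, -1.0]]
force: [-0.9, 1.4, 5.3]
grip_width: 16.3
grasp_force: 25.4
t: 19.2
position: [498.9, -465.2, 221.6]
tool_rot: [[0.608, 0.794, 0.003], [0.794, -0.608, -0.003], [-0.0, 0.004, -1.0]]
force: [-0.6, 0.1, -1.1]
grip_width: 16.4
grasp_force: 24.8
rows: [ 411.5 -326.4    0. ] spin -48.4 | n>= 11 t 19.2 pos [ 498.9 -465.2  221.6] yaw 52.6 w 16.4
```

```bash
python3 -m handwheel '[[437,-330,0,-8],[437,-330,0,-16],[437,-330,0,-24],[437,-330,0,-32],[437,-330,0,-40],[437,-330,0,-49],[437,-330,0,-49],[437,-330,0,-49],[437,-330,0,-49],[437,-330,0,-49],[437,-330,0,-49],[437,-330,0,-49]]'; python3 -c "
from h import *
im,ci=wrist('w7')
go(503,83.5,50,101.2)"
```

```text
t: 20.4
position: [500.6, 90.6, 217.9]
tool_rot: [[-0.21, 0.978, -0.002], [0.978, 0.21, 0.004], [0.004, -0.001, -1.0]]
force: [-0.8, -0.8, 0.5]
grip_width: 16.5
grasp_force: 24.8
rows: [ -4.1   2.1 167.6] spin 0.8 | n>= 4 t 20.4 pos [500.5  86.9 217.6] yaw 102.0 w 16.6
```

View pics/w7.png

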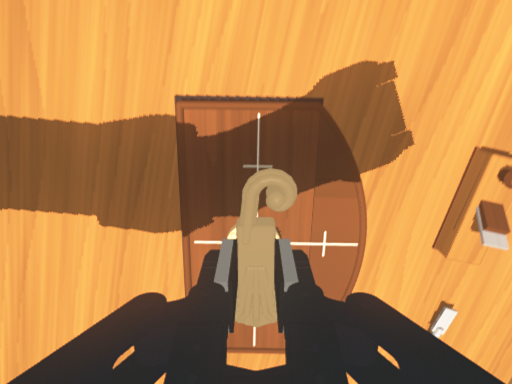

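scroll_left is held square, with its leaf towards the rosette and its curl turned to the arch side. I'll lower it.

```bash
python3 -m handwheel '[[-4,2,50,1],[-4,2,100,1],[-4,2,150,1],[-4,2,165,1],[-4,2,170,1],[-4,2,170,1],[-4,2,170,1],[-4,2,170,1]]'; python3 -c "
from h import *
go(503,83.5,28.5,101.2)"
```

```text
t: 21.25
position: [505.2, 79.5, 50.4]
tool_rot: [[-0.183, 0.983, 0.002], [0.983, 0.183, 0.0], [0.0, 0.002, -1.0]]
force: [0.6, 0.3, -1.1]
grip_width: 16.7
grasp_force: 24.8
rows: [ 4.4 -1.4 21.9] spin -0.7 | n>= 1 t 21.2 pos [505.2  79.5  50.4] yaw 100.5 w 16.7
```

```bash
python3 -m handwheel '[[4,-1,8,0],[4,-1,15,0],[4,-1,19,0],[4,-1,21,0],[4,-1,21,0],[4,-1,21,0],[4,-1,21,0]]'; python3 -m handwheel '[[4,-1,0,0],[4,-1,0,0],[4,-1,0,0],[4,-1,0,0]]'|head -0; python3 -c "
from cell import arm; s=arm.sense(); print(s['position'],s['force'])"
```

```text
t: 21.95
position: [502.8, 83.5, 28.3]
tool_rot: [[-0.183, 0.983, 0.0], [0.983, 0.183, 0.0], [0.0, 0.0, -1.0]]
force: [0.6, -0.3, 0.2]
grip_width: 16.6
grasp_force: 24.8
[501.03674823  87.25875341  28.29433775] [ 0.02834472 -0.31991901 -0.39714333]Exception ignored on flushing sys.stdout:
BrokenPipeError: [Errno 32] Broken pipe
```

I sent a stray second call there, which shifted it 4 mm. I'll shift it back, then release.

```bash
python3 -m handwheel '[[-4,1,0,0],[-4,1,0,0],[-4,1,1,0],[-4,1,1,0]]'; python3 -m handwheel '[[0,0,0,0],[0,0,0,0],[0,0,0,0],[0,0,-5,0],[0,0,-30,0],[0,0,-80,0],[0,0,-130,0],[0,0,-180,0],[0,0,-230,0],[0,0,-240,0]]' 0.1;  python3 -c "
from h import *
go(540,-300,270,120)"
```

```text
t: 22.75
position: [503.0, 83.1, 27.6]
tool_rot: [[-0.183, 0.983, 0.0], [0.983, 0.183, -0.0], [-0.0, 0.0, -1.0]]
force: [-0.0, -1.6, 6.1]
grip_width: 16.8
grasp_force: 25.4
t: 23.75
position: [504.5, 84.3, 272.9]
tool_rot: [[-0.183, 0.983, 0.008], [0.983, 0.183, 0.001], [-0.0, 0.008, -1.0]]
force: [-0.6, -0.0, -0.1]
grip_width: 47.1
grasp_force: 0.0
rows: [-384.3  -35.6    2.6] spin -19.4 | n>= 8 t 23.8 pos [504.5  84.3 272.9] yaw 100.6 w 47.1
```

```bash
python3 -m handwheel '[[-428,-15,0,-8],[-428,-15,0,-16],[-428,-15,0,-24],[-428,-15,0,-32],[-428,-15,0,-39],[-428,-15,0,-39],[-428,-15,0,-39],[-428,-15,0,-39],[-428,-15,0,-39],[-428,-15,0,-39],[-428,-15,0,-39],[-428,-15,0,-39]]'; python3 - <<'E'
from h import *
im,ci=wrist("w8")
m=pale(im)
for st,c,l in blobs(m,400):
    print(st,c.round(1)); print(stem(ray(ci,np.argwhere(l)[:,::-1],12),-38))
go(568,-357,60,141)
E
```

```text
t: 24.95
position: [566.5, -338.2, 267.1]
tool_rot: [[-0.762, 0.647, -0.0], [0.647, 0.762, 0.001], [0.001, 0.0, -1.0]]
force: [0.3, 0.3, 0.5]
grip_width: 47.1
grasp_force: 0.0
[ 229  123   31   69 1215] [244.6 153.7]
(array([ 567.69252793, -357.17221345]), np.float64(-38.00407079576855), np.float64(82.76630353781111), (np.float64(-16.023377689816094), np.float64(17.083610856937426)))
rows: [-13.3 -13.6 207.3] spin -1.3 | n>= 5 t 25.0 pos [ 566.7 -338.2  267.4] yaw 139.7 w 47.1
```

View pics/w8.png

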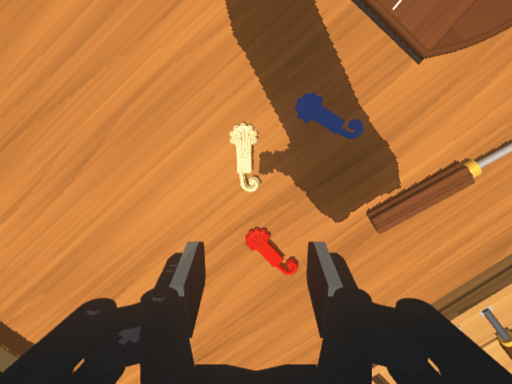

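The pale scroll_right is at (245,154): leaf up, hook to the right, which is +x. Blue (330,117) and red (270,250) are excluded by colour. I'll grasp the pale one.

```bash
python3 -m handwheel '[[-13,-14,50,-2],[-13,-14,100,-2],[-13,-14,150,-2],[-13,-14,200,-2],[-13,-14,230,-2],[-13,-14,245,-2],[-13,-14,252,-2],[-13,-14,254,-2],[-13,-14,254,-2],[-13,-14,254,-2]]'; python3 -c "
from h import *
go(567.7,-357.2,9.5,142)"
```

```text
t: 26.0
position: [568.3, -359.6, 15.1]
tool_rot: [[-0.783, 0.622, 0.002], [0.622, 0.783, -0.001], [-0.003, 0.0, -1.0]]
force: [0.2, 0.2, -0.1]
grip_width: 47.1
grasp_force: 0.0
rows: [2.  1.5 5.6] spin -0.4 | n>= 1 t 26.0 pos [ 568.3 -359.6   15.1] yaw 141.6 w 47.1
```

```bash
python3 -m handwheel '[[1,1,4,0],[1,1,4,0],[1,1,4,0],[1,1,4,0],[1,1,4,0],[1,1,4,0],[1,1,4,0],[1,1,4,0]]' -1 25; python3 -m handwheel '[[0,0,-20,0],[0,0,-60,0],[0,0,-100,0],[0,0,-150,0],[0,0,-200,0],[0,0,-210,0],[0,0,-210,0]]'; python3 -c "
from h import *
go(537,-87,220,101.2)"
```

```text
t: 26.8
position: [567.2, -357.7, 9.7]
tool_rot: [[-0.783, 0.622, -0.0], [0.622, 0.783, -0.0], [-0.0, -0.0, -1.0]]
force: [-1.2, 1.1, 6.1]
grip_width: 16.8
grasp_force: 25.4
t: 27.5
position: [568.1, -358.2, 221.5]
tool_rot: [[-0.783, 0.622, 0.003], [0.622, 0.783, -0.002], [-0.004, 0.0, -1.0]]
force: [0.2, 0.0, -0.3]
grip_width: 16.6
grasp_force: 24.7
rows: [193.  193.1   0.7] spin 40.3 | n>= 6 t 27.5 pos [ 568.1 -358.2  221.5] yaw 141.5 w 16.6
```

```bash
python3 -m handwheel '[[193,193,0,8],[193,193,0,16],[193,193,0,24],[193,193,0,32],[193,193,0,40],[193,193,0,40],[193,193,0,40],[193,193,0,40],[193,193,0,40],[193,193,0,40]]'; python3 -m handwheel '[[0,0,50,0],[0,0,100,0],[0,0,150,0],[0,0,165,0],[0,0,170,0],[0,0,170,0],[0,0,170,0],[0,0,170,0]]'; python3 -c "
from h import *
go(537,-87,28,101.2)"
```

```text
t: 28.5
position: [535.8, -88.1, 218.5]
tool_rot: [[-0.198, 0.98, -0.001], [0.98, 0.198, -0.0], [0.0, -0.001, -1.0]]
force: [0.5, -0.7, -1.3]
grip_width: 16.8
grasp_force: 24.7
t: 29.3
position: [536.8, -86.9, 50.6]
tool_rot: [[-0.2, 0.98, 0.002], [0.98, 0.2, -0.0], [-0.001, 0.002, -1.0]]
force: [0.7, 0.2, -0.1]
grip_width: 17.1
grasp_force: 24.7
rows: [-0.1  0.1 22.6] spin 0.3 | n>= 1 t 29.3 pos [536.8 -86.9  50.6] yaw 101.5 w 17.1
```

```bash
python3 -m handwheel '[[0,0,8,0],[0,0,15,0],[0,0,20,0],[0,0,22,0],[0,0,22,0],[0,0,22,0],[0,0,22,0]]'; python3 -m handwheel '[[0,0,0,0],[0,0,0,0],[0,0,0,0],[0,0,-5,0],[0,0,-30,0],[0,0,-80,0],[0,0,-130,0],[0,0,-180,0],[0,0,-230,0],[0,0,-240,0]]' 0.1;  python3 -c "
from h import *
go(580,330,240,145)"
```

```text
t: 30.0
position: [535.7, -86.5, 27.6]
tool_rot: [[-0.201, 0.98, -0.0], [0.98, 0.201, -0.0], [-0.0, -0.0, -1.0]]
force: [-2.5, -0.4, 10.0]
grip_width: 17.2
grasp_force: 25.7
t: 31.0
position: [538.0, -86.3, 273.1]
tool_rot: [[-0.2, 0.98, 0.008], [0.98, 0.2, -0.001], [-0.003, 0.008, -1.0]]
force: [0.1, 1.0, -0.9]
grip_width: 46.8
grasp_force: 0.0
rows: [399.5 124.3  33. ] spin -43.4 | n>= 9 t 31.0 pos [538.  -86.3 273.1] yaw 101.6 w 46.8
```

```bash
python3 -m handwheel '[[400,124,33,-8],[400,124,33,-16],[400,124,33,-24],[400,124,33,-32],[400,124,33,-40],[400,124,33,-43],[400,124,33,-43],[400,124,33,-43],[400,124,33,-43],[400,124,33,-43],[400,124,33,-43],[400,124,33,-43]]' 1; python3 - <<'E'
from h import *
im,ci=wrist("w9")
cv2.imwrite("pics/w9.png",im)
go(580,347,60,145)
E
```

```text
t: 32.2
position: [577.4, 328.4, 234.0]
tool_rot: [[-0.814, 0.581, -0.0], [0.581, 0.814, -0.001], [-0.001, -0.001, -1.0]]
force: [0.5, 0.2, 0.6]
grip_width: 85.4
grasp_force: 0.0
rows: [  9.   16.8 174.2] spin -0.5 | n>= 4 t 32.2 pos [577.6 328.3 234.2] yaw 144.5 w 85.2
```

View pics/w9.png

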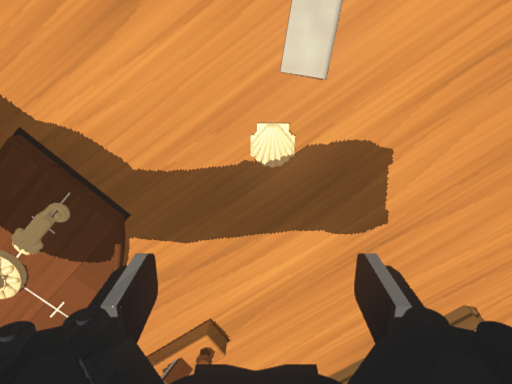

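The shell is square to the tool at (272,145), hinge at the top.

```bash
python3 - <<'E'
from h import *
ci=np.load("pics/w9.npy",allow_pickle=True).item()
p=ray(ci,[[272.5,122.5],[272.5,167.5],[250,143],[296,143]],10);print(p,p[:2].mean(0),p[2:].mean(0))
c=np.r_[p[2:].mean(0)*.5+p[:2].mean(0)*.5]
go(c[0],c[1],6,145)
E
```

```text
[[561.27255861 361.81876608]
 [601.67494656 333.98812513]
 [565.24724198 329.72094724]
 [593.89740897 370.00268966]] [581.47375258 347.90344561] [579.57232548 349.86181845]
rows: [  9.7  18.7 228.1] spin -0.5 | n>= 5 t 32.2 pos [577.6 328.3 234.2] yaw 144.5 w 85.2
```

```bash
python3 -m handwheel '[[10,19,50,0],[10,19,100,0],[10,19,150,0],[10,19,190,0],[10,19,210,0],[10,19,220,0],[10,19,225,0],[10,19,225,0],[10,19,225,0]]'; python3 -c "
from h import *
go(580.5,348.5,5.5,145)"
```

```text
t: 33.15
position: [580.9, 351.8, 10.8]
tool_rot: [[-0.815, 0.58, 0.002], [0.58, 0.815, 0.001], [-0.001, 0.002, -1.0]]
force: [0.6, 0.3, 0.3]
grip_width: 85.5
grasp_force: 0.0
rows: [-1.6 -2.9  5.3] spin -0.5 | n>= 1 t 33.1 pos [580.9 351.8  10.8] yaw 144.5 w 85.5
```

```bash
python3 -m handwheel '[[-1,-2,4,0],[-1,-2,4,0],[-1,-2,4,0],[-1,-2,4,0],[-1,-2,4,0],[-1,-2,4,0],[-1,-2,4,0],[-1,-2,4,0]]' -1 30; python3 -m handwheel '[[0,0,-20,0],[0,0,-60,0],[0,0,-100,0],[0,0,-150,0],[0,0,-200,0],[0,0,-210,0],[0,0,-210,0]]'; python3 -c "
from h import *
go(593.8,12.5,220,191.2)"
```

```text
t: 33.95
position: [579.9, 349.1, 5.9]
tool_rot: [[-0.815, 0.58, 0.001], [0.58, 0.815, -0.0], [-0.001, 0.0, -1.0]]
force: [-1.2, -2.0, 6.8]
grip_width: 46.9
grasp_force: 30.6
t: 34.65
position: [580.5, 350.0, 217.7]
tool_rot: [[-0.815, 0.58, 0.004], [0.58, 0.815, 0.002], [-0.002, 0.004, -1.0]]
force: [-0.1, 0.7, -0.4]
grip_width: 47.2
grasp_force: 31.1
rows: [-206.6 -267.2   -3. ] spin -46.6 | n>= 7 t 34.6 pos [580.5 350.  217.7] yaw 144.6 w 47.2
```

```bash
python3 -m handwheel '[[-207,-267,0,-8],[-207,-267,0,-16],[-207,-267,0,-24],[-207,-267,0,-32],[-207,-267,0,-40],[-207,-267,0,-47],[-207,-267,0,-47],[-207,-267,0,-47],[-207,-267,0,-47],[-207,-267,0,-47],[-207,-267,0,-47]]'; python3 - <<'E'
from h import *
im,ci=wrist("w10")
go(593.8,12.5,50,191.2)
E
```

```text
t: 35.75
position: [593.3, 13.6, 214.9]
tool_rot: [[-0.979, -0.203, -0.001], [-0.203, 0.979, 0.001], [0.0, 0.001, -1.0]]
force: [-0.7, 0.2, -0.1]
grip_width: 46.8
grasp_force: 31.1
rows: [ -0.2  -1.2 165.1] spin 0.5 | n>= 4 t 35.8 pos [593.4  13.5 215.1] yaw -168.3 w 46.5
```

View pics/w10.png

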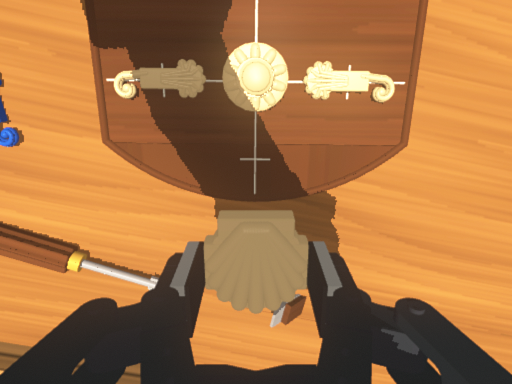

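Both scrolls, the rosette and the boss lie well placed, and the shell is held square with its hinge towards the rosette. I'll lower it.

```bash
python3 -m handwheel '[[0,-1,50,0],[0,-1,100,0],[0,-1,140,0],[0,-1,160,0],[0,-1,170,0],[0,-1,170,0],[0,-1,170,0]]'; python3 -c "
from h import *
go(593.7,12.5,24,191.2)"
```

```text
t: 36.5
position: [594.4, 11.6, 46.2]
tool_rot: [[-0.98, -0.201, 0.001], [-0.201, 0.98, 0.0], [-0.001, 0.0, -1.0]]
force: [-0.1, -0.1, 0.1]
grip_width: 46.9
grasp_force: 31.1
rows: [ 0.6  1.1 22.2] spin 0.4 | n>= 1 t 36.5 pos [594.4  11.6  46.2] yaw -168.4 w 46.9
```

```bash
python3 -m handwheel '[[0,1,8,0],[0,1,14,0],[0,1,19,0],[0,1,21,0],[0,1,21,0],[0,1,21,0],[0,1,21,0]]'; python3 -m handwheel '[[0,0,0,0],[0,0,0,0],[0,0,0,0],[0,0,-5,0],[0,0,-30,0],[0,0,-80,0],[0,0,-130,0],[0,0,-180,0],[0,0,-230,0],[0,0,-240,0],[0,0,-240,0]]' 0.8;  python3 - <<'E'
from h import *
im,ci=wrist("w11")
cv2.imwrite("pics/w11c.png",cv2.resize(im[0:260,60:450],None,fx=2,fy=2))
E
```

```text
t: 37.2
position: [593.7, 11.8, 24.3]
tool_rot: [[-0.98, -0.201, 0.0], [-0.201, 0.98, 0.0], [-0.0, 0.0, -1.0]]
force: [0.6, -0.4, 0.4]
grip_width: 46.6
grasp_force: 31.1
t: 38.3
position: [594.3, 11.9, 266.5]
tool_rot: [[-0.98, -0.2, 0.004], [-0.2, 0.98, -0.0], [-0.004, -0.001, -1.0]]
force: [0.4, -0.1, -0.3]
grip_width: 76.8
grasp_force: 0.0
```

View pics/w11c.png

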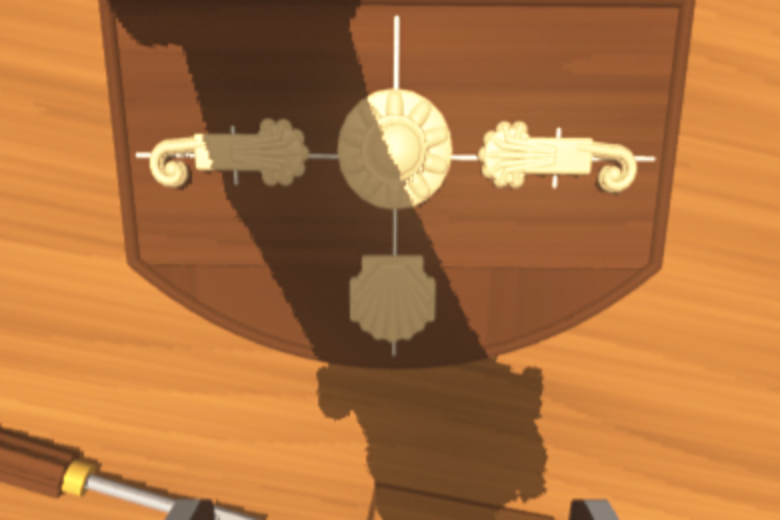

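The view shows all five pieces centred on their marks: shell at (392,299), scrolls at (228,153) and (557,155), and rosette with boss at (395,150). All are released, so I'll hand in.

```bash
python3 -c "
from cell import arm; print(arm.job_done())"
```

```text
the job is handed in; nothing more can be done
None
```

I placed all five ornaments on their chalk marks, let go of them, and handed the job in after about 38 s of robot time; the last picture showed everything in place, but the hand-in gave no verdict.

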